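Lock the empty glue clamp open

TASK

The glue clamp with the orange knob is empty and must stay open for the next craft sticks: draw its knob back against the spring, move it across and leave it hooked in its holding notch, so that the jaw stays open when you let go. Leave the clamp with the blue knob shut, as its sticks are still drying, and do not push the paper cup about or knock it over.

Things in the scene. Friction and masses are not known exactly. Their poses are not given: they have to be found in the camera images.
- orange_clamp: Empty glue clamp, fixed; base 200 x 110 mm, wooden jaws at its +x end (x 60 to 100, top z 42 mm), aluminium plate (x -85 to 35, top z 32) with a J-shaped slot for the knob's pin. Origin: centre of the underside; z up, x towards the jaws. Slot: lane y -15, x 10 to -50; crossing in +y behind a tongue (y -8 to 0, round tip x -32); notch beyond it, end stop y 17.5; knob held at x -24, y 4.5 to 17.5.
- orange_clamp_knob_top (a point): Top centre of the orange knob, upright cylinder 28 mm across, z 40 to 85 mm, on a pin with a 9 mm roller; axes as the clamp's. It starts at x 10, y -15 mm in the clamp's frame and slides level. Springs push it to +x (6 N, 12 N fully back) and to -y (2 to 3.5 N). It can cross only when drawn back past x -37. Carried across to about y 11 and let forward, it hooks; let go in the lane, it snaps back.
- blue_clamp_knob_top (a point): Top centre of the blue knob of a second clamp, built alike, with pale sticks gripped between its jaws; knob of the same size, its axis at x -10, y -15 mm in that clamp's own frame. To be left where it is.
- cup: Dark paper cup with a white rim, nearly full, with two black stirrers; loose. 80 mm across the rim, 97 mm high, the stirrers up to 150 mm. Origin: centre of its underside, z up.

How it is judged:
At the end, for the whole second after the job is handed in: The orange knob rests by itself in its holding notch, its axis at x = -24 mm (within 7 mm) and y above 0 in the clamp's frame, so the jaw stays open; the blue knob is within 10 mm and the cup within 30 mm of where they were, the cup upright within 17 degrees (x of orange_clamp_knob_top in the frame of orange_clamp between -0.031 and -0.017 m and y of orange_clamp_knob_top in the frame of orange_clamp above 0 m and distance of blue_clamp_knob_top from where it was at the start of the episode below 0.01 m and distance of cup from where it was at the start of the episode below 0.03 m and angle between cup's own z axis and vertical below 0.3 rad); the robot touches nothing.
It fails at once if the blue knob is moved more than 10 mm (distance of blue_clamp_knob_top from where it was at the start of the episode above 0.01 m).
It fails at once if the cup is pushed more than 30 mm or tipped (distance of cup from where it was at the start of the episode above 0.03 m or angle between cup's own z axis and vertical above 0.4 rad).
It also fails if it takes over 34 s, if anything falls off the work surface, if the arm or the gripper's body presses on something with over 40 N, if the wrist force passes 120 N, or if a joint passes its speed limit or range.

ROBOT

A 6-joint arm with a two-finger parallel gripper is mounted at the origin on the work surface. World frame = base frame: x ahead of the robot, y to its left, z up, the work surface at z = 0. Lengths are in m, angles in rad, forces in N, time in s.
With the tool pointing down it reaches from about 0.275 to 1 m from the base axis. Payload 8.4 kg.
Tool frame: the origin (TCP) lies on the centre line of the jaws, within the pads' length; the fingertips stand 17 mm ahead of it and the grasp point (between the pads) lies 2 mm behind it (bot.tcp_to_tips is the z of the fingertips in the tool frame, in m); z points along the fingers, y is the line along which they close (so a half turn about z gives the same grasp; the last joint's range is limited). The gripper opens to 85 mm and grips with 20 to 120 N. Pads are 22 mm wide; open, the fingers measure 114 mm over their backs; the gripper's body (76 mm by 85 mm) begins 54 mm behind the grasp point. The pads swing forward as they close: fully open they stand 13 mm farther back than shut.
Start: joints at [1.333, 0.353, 1.633, -0, 1.155, -0.002], TCP at [0.146, 0.608, 0.248] pointing down, gripper open.
Joint ranges: [-2.63, 2.63], [-0.92, 2.1], [0.06, 2.66], [-1.3, 4.44], [0, 2.69], [-3.02, 3.02]. Speed limits (rad/s): [2.22, 2.22, 2.79, 3.14, 3.14, 3.14].

INTERFACE

Orientations are given as a unit quaternion [x, y, z, w].
In Python, from workcell import bot, hand, kinematics, get_obs, vision, hand_in gives the robot as it stands. The module is installed in compiled form; this text tells all that it offers. Calls block until the motion is done:
- bot.reach(position, orientation): joint-space move of the TCP to a pose.
- bot.servo_line(position, ori=None, velocity=0.15): straight line of the TCP; ori=None keeps the orientation; velocity is the mean speed in m/s.
- bot.goto_joints(angles): joint-space move.
- hand.move_gripper(opening, strength=None): finger opening in m; strength is the grip in N (None keeps the last); returns when the fingers have stopped.
- bot.dwell(seconds).
- kinematics.solve_ik(position, orientation): joint angles nearest the present ones, or None.
- get_obs(): the state.
- vision.read_camera(name): name is "scene" or "top" or "wrist"; returns a dict with "frame" (480x640x3 uint8, red, green, blue), "intrinsics" (3x3 intrinsics, pixels), "view" (4x4, takes a point from world to camera coordinates). Camera axes: x right, y down, z forward; pixel columns grow to the right and rows downward; lengths in m; the calibration is good to about 2 mm. The wrist camera is an equidistant fisheye: a pixel r from the principal point sees the ray r / f radians off the axis. A picture is of the moment at which its call begins. There is no depth.
A pose or a line that the arm cannot do raises bot.IKError and nothing moves.
- hand_in(): hands the job in; it is judged then, once.
The state is a dict: "time_s": time; "joint_pos": joint angles; "joint_vel": joint speeds; "joint_efforts": joint torques, N m; "position": TCP position; "orientation": TCP orientation; "wrist_force": force on the tool from outside, world axes, zero at the start; "ft_torque": the same for the moment, N m; "gripper_width": finger opening in m; "grip_force": force on a finger pad.
Only numpy, scipy, OpenCV 4.12 (cv2) and the standard library are available. Lean on these libraries where they do the work, as an engineer would, in place of code of your own. Each camera call takes 0.05 s, during which the arm holds its last target. There are 200 camera calls.

## Working session

There is one attempt and no reset: what is moved stays moved. The work goes in short steps, each a Python script; the robot and the scene stay as the last script left them, time stands still between calls to the robot, and variables do not carry over. Pictures are saved under pics/ and viewed, at most 10 in all, crops included, and the job is handed in when it is done.

```bash
mkdir -p pics; python3 - <<'E'
from workcell import *
import cv2,numpy as np
for n in ("scene","top"):
    r=vision.read_camera(n); cv2.imwrite(f"pics/{n}0.png",r["frame"][:,:,::-1]); np.savez(n+"0.npz",**r)
    print(n,r["intrinsics"].tolist(),np.round(r["view"],4).tolist())
o=get_obs();print(o["time_s"],o["orientation"],bot.tcp_to_tips)
E
```

```text
scene [[516.1288867181372, 0.0, 323.11854028839014], [0.0, 516.1288867181372, 234.3111640665823], [0.0, 0.0, 1.0]] [[0.3921, 0.9199, 0.0027, -0.2019], [0.7234, -0.3065, -0.6187, -0.3878], [-0.5683, 0.2446, -0.7856, 1.2094], [0.0, 0.0, 0.0, 1.0]]
top [[492.3841700768202, 0.0, 323.947916791141], [0.0, 492.3841700768202, 247.8030693198323], [0.0, 0.0, 1.0]] [[0.0197, -0.9998, 0.0093, -0.0189], [-0.9955, -0.0205, -0.0928, 0.615], [0.093, -0.0075, -0.9956, 0.8457], [0.0, 0.0, 0.0, 1.0]]
0.1 [ 1.17604195e-01  9.93060346e-01 -6.29488176e-04 -8.29872626e-05] 0.017
```

View pics/top0.png

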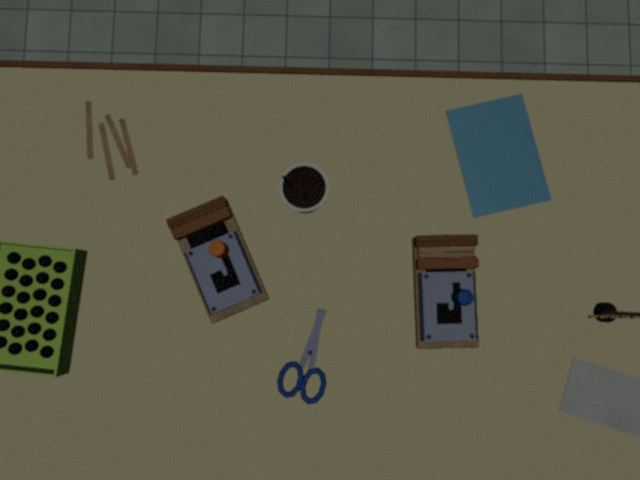

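View pics/scene0.png

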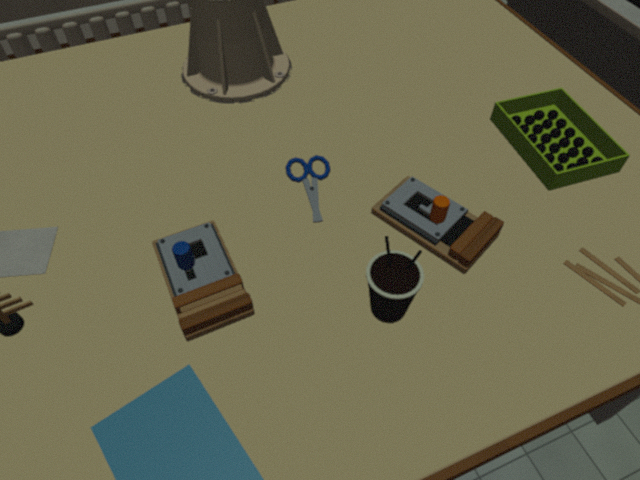

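The top view shows the orange clamp around (217,258) with its knob at (218,249), the cup at (304,187) and the blue clamp at (447,292). I'll enlarge the orange clamp.

```bash
python3 - <<'E'
import cv2,numpy as np
f=np.load("top0.npz")["frame"][190:330,155:285,::-1]
cv2.imwrite("pics/crop1.png",cv2.convertScaleAbs(cv2.resize(f,None,fx=4.28,fy=4.28,interpolation=cv2.INTER_CUBIC),alpha=1.6))
E
```

```text
(no output)
```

View pics/crop1.png

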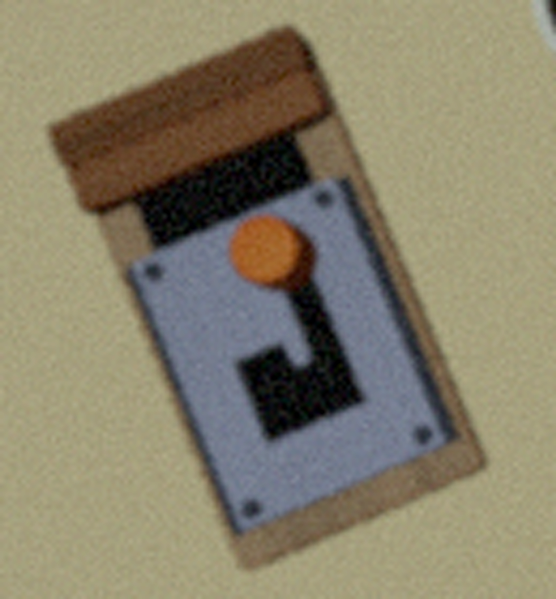

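```bash
cat > h.py <<'E'
import numpy as np
def unproj(r,uv,z):
    K,V=r["intrinsics"],r["view"]; R,t=V[:3,:3],V[:3,3]
    d=R.T@np.linalg.solve(K,[uv[0],uv[1],1]); c=-R.T@t
    return c+d*(z-c[2])/d[2]
E
python3 - <<'E'
import numpy as np
from h import unproj
r=np.load("top0.npz")
c=lambda u,v:(155+(u+.5)/4.28-.5,190+(v+.5)/4.28-.5)
for S in ([(128,268),(345,178),(452,437),(235,530)],[(153,271),(323,199),(423,434),(251,508)]):
    P=np.array([unproj(r,c(*p),.032)[:2] for p in S])
    ax=(P[0]+P[1]-P[2]-P[3])/2; L=np.linalg.norm(ax); a=np.arctan2(ax[1],ax[0])
    lat=(P[0]+P[3]-P[1]-P[2])/2
    e=np.array([np.cos(a),np.sin(a)]); n=np.array([-e[1],e[0]])
    o=P.mean(0)+.025*e
    print("L",L,"W",np.linalg.norm(lat),"ang",a,np.arctan2(-lat[0],lat[1]),"origin",o)
    k=unproj(r,c(265,249),.085)[:2]; print("knob",k,"local",(k-o)@e,(k-o)@n)
    s=[unproj(r,c(*p),.032)[:2] for p in [(268,440),(362,402),(238,360)]]
    print("slot",[((q-o)@e,(q-o)@n) for q in s])
# scene check
r2=np.load("scene0.npz")
print("scene knob",unproj(r2,(440,201),.085))
print("cup", unproj(r,(304,187),.097), "blue",unproj(r,(464,297),.085))
E
```

```text
L 0.11637160865916647 W 0.09591113623922533 ang 0.4252395024071319 0.4225744408658789 origin [0.5913568  0.18151014]
knob [0.6062916  0.17194637] local 0.009659282560945018 -0.014873208986985659
slot [(np.float64(-0.05464662683965588), np.float64(0.021746891373817717)), (np.float64(-0.05543770047204466), np.float64(-0.01942538442304528)), (np.float64(-0.01948931716082097), np.float64(0.020742863768535794))]
L 0.10576810958199574 W 0.0757125094102446 ang 0.43267744730540963 0.42712701389170965 origin [0.59129109 0.18272681]
knob [0.6062916  0.17194637] local 0.009097891368305728 -0.016076750468738785
slot [(np.float64(-0.054933863464606464), np.float64(0.02102063632994866)), (np.float64(-0.056031149509864195), np.float64(-0.020144616676922245)), (np.float64(-0.019784994118783886), np.float64(0.01975514077643556))]
scene knob [0.60502433 0.16807281 0.085     ]
cup [0.70919339 0.02900946 0.097     ] blue [ 0.53319441 -0.23875653  0.085     ]
```

The plate and screw fits agree: origin (0.591, 0.182), yaw 0.427. The measured knob position matches the given x 10, y -15 mm to about 1 mm, so I'll grasp with the fingers closing along the clamp's x.

```bash
cat >> h.py <<'E'
A=.427; E_=np.array([np.cos(A),np.sin(A)]); N_=np.array([-E_[1],E_[0]])
# anchored on the knob measured at local (10,-15) mm
O=np.array([.6061,.1718])-.010*E_+.015*N_
al=(A+np.pi/2)/2; Q=[np.cos(al),np.sin(al),0,0]
def W(x,y,z): return [*(O+x*1e-3*E_+y*1e-3*N_),z]
def L(p): d=np.array(p[:2])-O; return np.round([d@E_*1e3,d@N_*1e3,p[2]*1e3],1)
def show(o): f=np.array(o["wrist_force"]); print(round(o["time_s"],2),L(o["position"]),"F local",np.round([f[:2]@E_,f[:2]@N_,f[2]],1),"w",round(o["gripper_width"],4),"g",round(o["grip_force"],1))
E
python3 - <<'E'
from workcell import *
from h import *
import cv2
print(O); bot.reach(W(9,-15,.19),Q); show(get_obs())
r=vision.read_camera("wrist"); cv2.imwrite("pics/w1.png",cv2.convertScaleAbs(r["frame"][:,:,::-1],alpha=1.4))
bot.servo_line(W(9,-15,.068),velocity=.08); show(get_obs())
hand.move_gripper(.02,35); bot.dwell(.2); show(get_obs())
r=vision.read_camera("top"); cv2.imwrite("pics/t1.png",r["frame"][:,:,::-1])
E
```

```text
[0.59078575 0.18131176]
2.37 [  9.2 -14.1 190.1] F local [ 0.1 -0.5 -0. ] w 0.0854 g 0.0
4.09 [  9.3 -15.1  68.5] F local [ 0.5 -0.6 -0.2] w 0.0854 g 0.0
4.85 [  9.9 -15.   68.3] F local [5.6 1.  0.5] w 0.0273 g 35.5
```

View pics/w1.png

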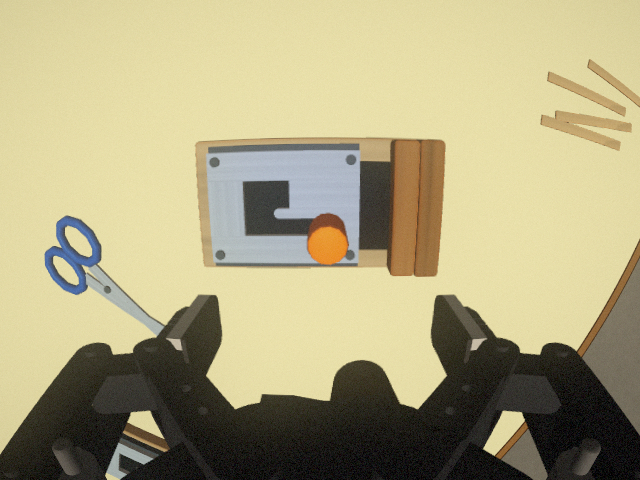

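The wrist view shows the jaws square to the clamp, with the knob at (327,238) centred between the fingers. The grip width is 27 mm and the spring force is felt. Next I draw it back, across and forward.

```bash
python3 - <<'E'
from workcell import *
from h import *
import cv2
for p in [(-20,-15),(-44,-15),(-44,-2),(-44,11),(-34,11),(-26,11)]:
    bot.servo_line(W(*p,.068),velocity=.05); show(get_obs())
r=vision.read_camera("wrist"); cv2.imwrite("pics/w2.png",cv2.convertScaleAbs(r["frame"][:,:,::-1],alpha=1.4))
E
```

```text
5.63 [-18.4 -15.1  68.4] F local [ 8.6 -0.5 -3.2] w 0.027 g 35.3
6.27 [-41.9 -15.2  68.4] F local [10.4 -0.6 -4.9] w 0.0272 g 35.1
6.67 [-41.6  -2.4  68.4] F local [10.8 -2.7 -6. ] w 0.027 g 35.1
7.08 [-41.6  10.6  68.4] F local [10.5 -2.4 -6.3] w 0.0271 g 35.1
7.43 [-31.5  10.3  68.4] F local [10.7 -3.  -4.6] w 0.0274 g 35.6
7.74 [-24.1  10.3  68.4] F local [ 9.  -3.1 -2.9] w 0.0271 g 36.0
```

View pics/w2.png

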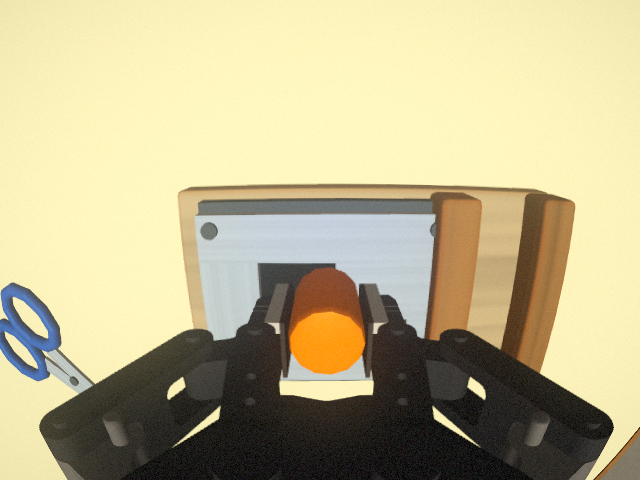

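The jaw has opened and the knob at (327,335) sits at the notch, with the force consistent with y ≈ 10 mm. I'll ease it forward, release, lift and check.

```bash
python3 - <<'E'
from workcell import *
from h import *
import cv2
bot.servo_line(W(-24,11,.068),velocity=.03); show(get_obs())
hand.move_gripper(.06); show(get_obs())
bot.servo_line(W(-24,11,.19),velocity=.1); hand.move_gripper(.085)
bot.reach([.40,.45,.30],Q); show(get_obs())
r=vision.read_camera("top"); np.savez("top2.npz",**r)
f=r["frame"][:,:,::-1]; cv2.imwrite("pics/t2.png",f)
cv2.imwrite("pics/t2c.png",cv2.convertScaleAbs(cv2.resize(f[150:330,155:355],None,fx=3,fy=3,interpolation=cv2.INTER_CUBIC),alpha=1.6))
E
```

```text
8.04 [-23.7  10.5  68.3] F local [ 4.2 -2.7  2.7] w 0.0273 g 36.5
8.46 [-24.5  11.2  67.8] F local [ 0.6 -0.5  0.6] w 0.0601 g 0.0
11.46 [-62.3 322.6 299.4] F local [ 0.4 -0.6 -0.3] w 0.0851 g 0.0
```

View pics/t2c.png

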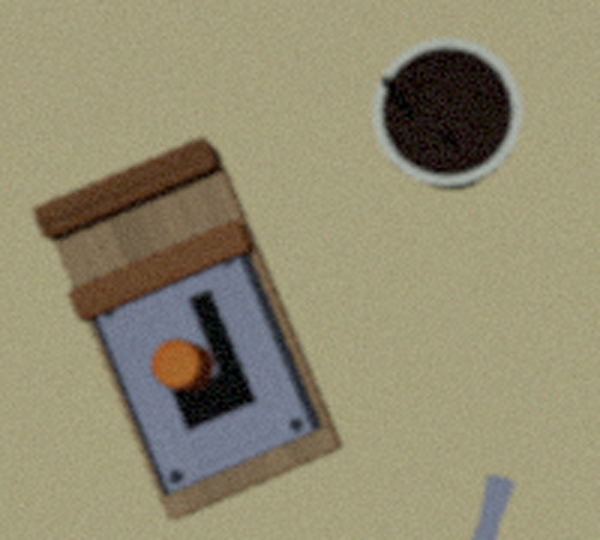

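The knob at crop pixel (180,364) is hooked in the notch behind the tongue, the jaw is open and the cup has not moved. I'll check the knob's coordinates and hand in.

```bash
python3 - <<'E'
from workcell import *
from h import *
r=np.load("top2.npz"); l=L(unproj(r,(155+180.5/3-.5,150+364.5/3-.5),.085)); print(l)
if abs(l[0]+24)<5 and l[1]>1: print(hand_in())
E
```

```text
[-24.2   2.4  85. ]
the job is handed in; nothing more can be done
None
```

The orange knob is hooked in its holding notch, measured at about x -24, y +2 mm in the clamp's frame, and its jaw stays open; the cup looks unmoved, the arm never went near the blue clamp (not re-measured), and the job is handed in.

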